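# Top up the jar drawer and bolt it

### The arm

A 6-joint arm with a two-finger parallel gripper is mounted at the origin on a cart in front of the work surface, level with it; the furniture and walls round the work are solid. World frame = base frame: x ahead of the robot, y to its left, z up, the work surface at z = 0. Lengths are in m, angles in rad, forces in N, time in s.
With the tool pointing down it reaches from about 0.325 to 1 m from the base axis. Payload 5.1 kg.
Tool frame: the origin (TCP) lies on the centre line of the jaws, within the pads' length; the fingertips stand 14 mm ahead of it and the grasp point (between the pads) lies 5 mm behind it; z points along the fingers, y is the line along which they close (so a half turn about z gives the same grasp; the last joint's range is limited). The gripper opens to 85 mm and grips with 20 to 120 N. Pads are 22 mm wide; open, the fingers measure 114 mm over their backs; the gripper's body (76 mm by 85 mm) begins 54 mm behind the grasp point. The pads swing forward as they close: fully open they stand 13 mm farther back than shut.
Start: joints at [1.174, 0.124, 1.65, -0, 1.367, -0.083], TCP at [0.201, 0.618, 0.245] pointing down, gripper open.
Joint ranges: [-2.61, 2.61], [-1.02, 2.33], [0.03, 2.71], [-1.35, 4.49], [0.32, 2.68], [-2.91, 2.91]. Speed limits (rad/s): [2.57, 2.57, 3.14, 3.14, 3.14, 3.14].

### API

Orientations are given as a unit quaternion [x, y, z, w].
In Python, from plant import bot gives the robot as it stands.
- The arm moves only by the shell command python3 -m jog 'ROWS' [FORCE]. ROWS is JSON, a list of rows, each a list of 3 entries, a list of its own where there are three numbers: the shift along the world's x, y, z in mm, then the turn, a rotation vector about the world's x, y, z in degrees, then the finger opening in mm, from 0 to 85.4. A call has 1 to 10 rows; each row is the pose to reach, as a shift and turn from the pose commanded when the call began; what a row does not reach only later rows make up. A row lasts 1/10 s, in which the tool goes at most 50 mm and 8.59 degrees, less where a joint would pass 70% of its speed; a pose out of reach is approached as far as the arm can. A call with a gripper value outside its range is refused whole. The fingers move at their own pace and stop on an object; FORCE is the grip in N (left out, the last holds). Time passes only in rows, so rows that repeat a pose let the fingers close. It gives the time, the measured TCP pose, the force, the opening and the grip force at its end, in the units of the state.
- bot.observe(): the state, without advancing time (a new reading comes with each control period).
- bot.snapshot(name): name is "scene" or "side" or "wrist"; returns (picture, depth): 384x512x3 uint8, red, green, blue; 384x512 float32, m along the optical axis (not along the pixel's ray), 0 where there is no reading.
- bot.get_calibration(name): a dict with "camera_matrix" (3x3 intrinsics, pixels), "k1" (the pictures are not rectified: a ray, as slopes to the right and down, at radius r is drawn at 1 + k1 r^2 times it, then the intrinsics apply), "extrinsics" (4x4, takes a point from camera to world coordinates); the wrist camera has in their place "hand_eye" (4x4, takes a point from camera to tool coordinates, whose origin is the TCP and whose axes are the flange's). Camera axes: x right, y down, z forward; pixel columns grow to the right and rows downward; lengths in m; the calibration is good to about 2 mm. A picture is of the moment at which its call begins: read the wrist's pose just before it. get_calibration takes no time and is no camera call.
- bot.finish_job(): hands the job in; it is judged then, once.
Trained networks look in the newest picture that a camera, given by its name, has taken for a name from the list of things; names that differ only in an ending like _2 or _b are one class to them, and where a whole thing is asked for, a point or a joint stands for the part that bears it (a point fixed in the world has none). Each returns a list of dicts, best first, with "p" (0 to 1); they miss things now and then, are a little off and sometimes report something else, mostly with a low value. They report only what shows in the picture. A call takes as long as a camera call. They do not tell look-alikes from the thing itself.
- bot.boxes_of(camera, name): "position" ([column, row] in pixels, amid what is visible of it).
- bot.regions_of(camera, name): "region" (384x512 bool, what is visible of it) and "position" ([column, row] in pixels, amid what is visible of it).
- bot.place_of(camera, name): "position" ([column, row] in pixels: a listed point, or the origin of a listed thing).
The state is a dict: "time": time; "q": joint angles; "joint_vel": joint speeds; "effort": joint torques, N m; "tcp_pos": TCP position; "tcp_rot": TCP orientation; "contact_force": force on the tool from outside, world axes, zero at the start; "moment": the same for the moment, N m; "grip_width": finger opening in m; "grasp_force": force on a finger pad.
Only numpy, scipy, OpenCV 4.12 (cv2) and the standard library are available. Lean on these libraries where they do the work, as an engineer would, in place of code of your own. Each camera call takes 0.05 s, during which the arm holds its last target. There are 200 camera calls.

### The job

The low jar drawer on the bench is bolted shut. Draw its bolt back, pull the drawer right out, and stand one spare jar of screws upright in every cell that is empty. Then push the drawer fully home and shoot the bolt all the way back into its keeper; spares left over stay on the bench, and the two tins are not to be disturbed.

Things in the scene. Friction and masses are not known exactly. Their poses are not given: they have to be found in the camera images.
- bay: Fixed wooden drawer housing on the bench. Origin on the bench under the middle of the shut drawer; x points into the housing, away from its front; y along the row of cells; z up. The roofed part spans x -40 to +50, y -152 to +152 mm, 86 mm high. To its right (y -150 to -260, x -68 to 0 mm) a block 38 mm high carries the bolt, whose two guides (tops 57 mm up) stand at y -162 and -247 mm.
- drawer (a joint): How far the drawer is pulled out, m: 0 = shut, 0.115 = against its stop. It slides straight along the bay's -x. It stays where it is left and needs about 3 N to move. While the bolt is in the keeper it cannot be pulled. Beware: the bench vise (145 mm high, world x below 0.51, y -0.08 to 0.12) stands to the right of its path, and a wall shelf 287 mm up overhangs the bench where world x is over 0.64 and y over 0.10.
- pull_peg (a point): On the axis of the upright wooden pull peg in front of the drawer, 82 mm above the bench, where to grip it. The peg is 22 mm thick, its top is 100 mm above the bench, it is free from 42 mm up, and stands 39 mm ahead of the drawer front (49 mm ahead of the roof's edge). It moves with the drawer.
- cell0 (a point): Centre of the floor of the drawer's first cell (largest y of the bay), 12 mm above the bench; axes as the bay's; moves with the drawer. The four cells stand in a row, 67 mm apart along the bay's y, each 63 x 63 mm inside; walls end 26 mm, the drawer front 30 mm above the bench. Only with the drawer out are the cells clear of the roof.
- cell1 (a point): The same for the second cell.
- cell2 (a point): The same for the third cell.
- cell3 (a point): The same for the fourth cell (nearest the bolt).
- latch (a joint): Travel of the barrel bolt, m: 0 = drawn right back, 0.032 = shot fully home through the keeper; its rod starts to enter the keeper at 0.010. It slides along the bay's +y, needs about 2 N and stays where it is left. It can enter the keeper only when the drawer is home (within about 2 mm).
- bolt_knob (a point): On the axis of the bolt's upright black knob, 88 mm above the bench, where to grip it. The knob is 16 mm thick, its top 105 mm above the bench; it moves with the bolt. The keeper, a 23 x 20 mm steel staple with its top 62 mm above the bench, stands on the right end of the drawer front.
- jar_in0: A squat jar of screws, amber glass with a bare metal screw lid: 54 mm in diameter, 56 mm tall, about 0.25 kg. Origin at the centre of its underside, z up through the lid. It stands in one of the cells at the start (which one varies); absent in some starts.
- jar_in1: A squat jar of screws, amber glass with a bare metal screw lid: 54 mm in diameter, 56 mm tall, about 0.25 kg. Origin at the centre of its underside, z up through the lid. It stands in one of the cells at the start (which one varies); absent in some starts.
- jar_in2: A squat jar of screws, amber glass with a bare metal screw lid: 54 mm in diameter, 56 mm tall, about 0.25 kg. Origin at the centre of its underside, z up through the lid. It stands in one of the cells at the start (which one varies); absent in some starts.
- jar_in3: A squat jar of screws, amber glass with a bare metal screw lid: 54 mm in diameter, 56 mm tall, about 0.25 kg. Origin at the centre of its underside, z up through the lid. It stands in one of the cells at the start (which one varies); absent in some starts.
- spare0: A spare squat jar of screws, amber glass with a bare metal screw lid: 54 mm in diameter, 56 mm tall, about 0.25 kg. Origin at the centre of its underside, z up through the lid. It stands on the bench at the right at the start; absent in some starts.
- spare1: A spare squat jar of screws, amber glass with a bare metal screw lid: 54 mm in diameter, 56 mm tall, about 0.25 kg. Origin at the centre of its underside, z up through the lid. It stands on the bench at the right at the start; absent in some starts.
- spare2: A spare squat jar of screws, amber glass with a bare metal screw lid: 54 mm in diameter, 56 mm tall, about 0.25 kg. Origin at the centre of its underside, z up through the lid. It stands on the bench at the right at the start; absent in some starts.
- spare3: A spare squat jar of screws, amber glass with a bare metal screw lid: 54 mm in diameter, 56 mm tall, about 0.25 kg. Origin at the centre of its underside, z up through the lid. It stands on the bench at the right at the start; absent in some starts.
- stain_tin: Bystander: a black and yellow paint tin, 77 mm in diameter, 77 mm tall. Origin at the centre of its underside.
- nail_tin: Bystander: a low food tin, 75 mm in diameter, 58 mm tall. Origin at the centre of its underside.
Not all that is in view belongs to the job. What is shaped like the spare0 but blue or purple is not meant.

How it is judged:
On the way, in this order (a step that is already met when the one before it is completed fails the run):
1. the bolt is drawn clear and the drawer pulled right out (value of joint latch below 0.009 m and value of joint drawer above 0.105 m), for 0.2 s.
2. with the drawer out, one jar stands upright on the floor of every cell (((horizontal distance between jar_in0 and cell0 below 0.012 m and z of jar_in0 in the frame of cell0 between -0.006 and 0.006 m and angle between jar_in0's own z axis and vertical below 0.1 rad) or (horizontal distance between jar_in1 and cell0 below 0.012 m and z of jar_in1 in the frame of cell0 between -0.006 and 0.006 m and angle between jar_in1's own z axis and vertical below 0.1 rad) or (horizontal distance between jar_in2 and cell0 below 0.012 m and z of jar_in2 in the frame of cell0 between -0.006 and 0.006 m and angle between jar_in2's own z axis and vertical below 0.1 rad) or (horizontal distance between jar_in3 and cell0 below 0.012 m and z of jar_in3 in the frame of cell0 between -0.006 and 0.006 m and angle between jar_in3's own z axis and vertical below 0.1 rad) or (horizontal distance between spare0 and cell0 below 0.012 m and z of spare0 in the frame of cell0 between -0.006 and 0.006 m and angle between spare0's own z axis and vertical below 0.1 rad) or (horizontal distance between spare1 and cell0 below 0.012 m and z of spare1 in the frame of cell0 between -0.006 and 0.006 m and angle between spare1's own z axis and vertical below 0.1 rad) or (horizontal distance between spare2 and cell0 below 0.012 m and z of spare2 in the frame of cell0 between -0.006 and 0.006 m and angle between spare2's own z axis and vertical below 0.1 rad) or (horizontal distance between spare3 and cell0 below 0.012 m and z of spare3 in the frame of cell0 between -0.006 and 0.006 m and angle between spare3's own z axis and vertical below 0.1 rad)) and ((horizontal distance between jar_in0 and cell1 below 0.012 m and z of jar_in0 in the frame of cell1 between -0.006 and 0.006 m and angle between jar_in0's own z axis and vertical below 0.1 rad) or (horizontal distance between jar_in1 and cell1 below 0.012 m and z of jar_in1 in the frame of cell1 between -0.006 and 0.006 m and angle between jar_in1's own z axis and vertical below 0.1 rad) or (horizontal distance between jar_in2 and cell1 below 0.012 m and z of jar_in2 in the frame of cell1 between -0.006 and 0.006 m and angle between jar_in2's own z axis and vertical below 0.1 rad) or (horizontal distance between jar_in3 and cell1 below 0.012 m and z of jar_in3 in the frame of cell1 between -0.006 and 0.006 m and angle between jar_in3's own z axis and vertical below 0.1 rad) or (horizontal distance between spare0 and cell1 below 0.012 m and z of spare0 in the frame of cell1 between -0.006 and 0.006 m and angle between spare0's own z axis and vertical below 0.1 rad) or (horizontal distance between spare1 and cell1 below 0.012 m and z of spare1 in the frame of cell1 between -0.006 and 0.006 m and angle between spare1's own z axis and vertical below 0.1 rad) or (horizontal distance between spare2 and cell1 below 0.012 m and z of spare2 in the frame of cell1 between -0.006 and 0.006 m and angle between spare2's own z axis and vertical below 0.1 rad) or (horizontal distance between spare3 and cell1 below 0.012 m and z of spare3 in the frame of cell1 between -0.006 and 0.006 m and angle between spare3's own z axis and vertical below 0.1 rad)) and ((horizontal distance between jar_in0 and cell2 below 0.012 m and z of jar_in0 in the frame of cell2 between -0.006 and 0.006 m and angle between jar_in0's own z axis and vertical below 0.1 rad) or (horizontal distance between jar_in1 and cell2 below 0.012 m and z of jar_in1 in the frame of cell2 between -0.006 and 0.006 m and angle between jar_in1's own z axis and vertical below 0.1 rad) or (horizontal distance between jar_in2 and cell2 below 0.012 m and z of jar_in2 in the frame of cell2 between -0.006 and 0.006 m and angle between jar_in2's own z axis and vertical below 0.1 rad) or (horizontal distance between jar_in3 and cell2 below 0.012 m and z of jar_in3 in the frame of cell2 between -0.006 and 0.006 m and angle between jar_in3's own z axis and vertical below 0.1 rad) or (horizontal distance between spare0 and cell2 below 0.012 m and z of spare0 in the frame of cell2 between -0.006 and 0.006 m and angle between spare0's own z axis and vertical below 0.1 rad) or (horizontal distance between spare1 and cell2 below 0.012 m and z of spare1 in the frame of cell2 between -0.006 and 0.006 m and angle between spare1's own z axis and vertical below 0.1 rad) or (horizontal distance between spare2 and cell2 below 0.012 m and z of spare2 in the frame of cell2 between -0.006 and 0.006 m and angle between spare2's own z axis and vertical below 0.1 rad) or (horizontal distance between spare3 and cell2 below 0.012 m and z of spare3 in the frame of cell2 between -0.006 and 0.006 m and angle between spare3's own z axis and vertical below 0.1 rad)) and ((horizontal distance between jar_in0 and cell3 below 0.012 m and z of jar_in0 in the frame of cell3 between -0.006 and 0.006 m and angle between jar_in0's own z axis and vertical below 0.1 rad) or (horizontal distance between jar_in1 and cell3 below 0.012 m and z of jar_in1 in the frame of cell3 between -0.006 and 0.006 m and angle between jar_in1's own z axis and vertical below 0.1 rad) or (horizontal distance between jar_in2 and cell3 below 0.012 m and z of jar_in2 in the frame of cell3 between -0.006 and 0.006 m and angle between jar_in2's own z axis and vertical below 0.1 rad) or (horizontal distance between jar_in3 and cell3 below 0.012 m and z of jar_in3 in the frame of cell3 between -0.006 and 0.006 m and angle between jar_in3's own z axis and vertical below 0.1 rad) or (horizontal distance between spare0 and cell3 below 0.012 m and z of spare0 in the frame of cell3 between -0.006 and 0.006 m and angle between spare0's own z axis and vertical below 0.1 rad) or (horizontal distance between spare1 and cell3 below 0.012 m and z of spare1 in the frame of cell3 between -0.006 and 0.006 m and angle between spare1's own z axis and vertical below 0.1 rad) or (horizontal distance between spare2 and cell3 below 0.012 m and z of spare2 in the frame of cell3 between -0.006 and 0.006 m and angle between spare2's own z axis and vertical below 0.1 rad) or (horizontal distance between spare3 and cell3 below 0.012 m and z of spare3 in the frame of cell3 between -0.006 and 0.006 m and angle between spare3's own z axis and vertical below 0.1 rad)) and value of joint drawer above 0.08 m), for 0.2 s.
3. the drawer is pushed fully home (value of joint drawer below 0.004 m), for 0.2 s.
At the end, for the whole second after the job is handed in: In every cell one jar stands upright (within 6 degrees) on the floor, within 12 mm of the cell's centre; the drawer is within 4 mm of fully home; the bolt is shot at least 27 of its 32 mm, through the keeper; spares left over are on the bench (origin below 20 mm); all jars are at rest (((horizontal distance between jar_in0 and cell0 below 0.012 m and z of jar_in0 in the frame of cell0 between -0.006 and 0.006 m and angle between jar_in0's own z axis and vertical below 0.1 rad) or (horizontal distance between jar_in1 and cell0 below 0.012 m and z of jar_in1 in the frame of cell0 between -0.006 and 0.006 m and angle between jar_in1's own z axis and vertical below 0.1 rad) or (horizontal distance between jar_in2 and cell0 below 0.012 m and z of jar_in2 in the frame of cell0 between -0.006 and 0.006 m and angle between jar_in2's own z axis and vertical below 0.1 rad) or (horizontal distance between jar_in3 and cell0 below 0.012 m and z of jar_in3 in the frame of cell0 between -0.006 and 0.006 m and angle between jar_in3's own z axis and vertical below 0.1 rad) or (horizontal distance between spare0 and cell0 below 0.012 m and z of spare0 in the frame of cell0 between -0.006 and 0.006 m and angle between spare0's own z axis and vertical below 0.1 rad) or (horizontal distance between spare1 and cell0 below 0.012 m and z of spare1 in the frame of cell0 between -0.006 and 0.006 m and angle between spare1's own z axis and vertical below 0.1 rad) or (horizontal distance between spare2 and cell0 below 0.012 m and z of spare2 in the frame of cell0 between -0.006 and 0.006 m and angle between spare2's own z axis and vertical below 0.1 rad) or (horizontal distance between spare3 and cell0 below 0.012 m and z of spare3 in the frame of cell0 between -0.006 and 0.006 m and angle between spare3's own z axis and vertical below 0.1 rad)) and ((horizontal distance between jar_in0 and cell1 below 0.012 m and z of jar_in0 in the frame of cell1 between -0.006 and 0.006 m and angle between jar_in0's own z axis and vertical below 0.1 rad) or (horizontal distance between jar_in1 and cell1 below 0.012 m and z of jar_in1 in the frame of cell1 between -0.006 and 0.006 m and angle between jar_in1's own z axis and vertical below 0.1 rad) or (horizontal distance between jar_in2 and cell1 below 0.012 m and z of jar_in2 in the frame of cell1 between -0.006 and 0.006 m and angle between jar_in2's own z axis and vertical below 0.1 rad) or (horizontal distance between jar_in3 and cell1 below 0.012 m and z of jar_in3 in the frame of cell1 between -0.006 and 0.006 m and angle between jar_in3's own z axis and vertical below 0.1 rad) or (horizontal distance between spare0 and cell1 below 0.012 m and z of spare0 in the frame of cell1 between -0.006 and 0.006 m and angle between spare0's own z axis and vertical below 0.1 rad) or (horizontal distance between spare1 and cell1 below 0.012 m and z of spare1 in the frame of cell1 between -0.006 and 0.006 m and angle between spare1's own z axis and vertical below 0.1 rad) or (horizontal distance between spare2 and cell1 below 0.012 m and z of spare2 in the frame of cell1 between -0.006 and 0.006 m and angle between spare2's own z axis and vertical below 0.1 rad) or (horizontal distance between spare3 and cell1 below 0.012 m and z of spare3 in the frame of cell1 between -0.006 and 0.006 m and angle between spare3's own z axis and vertical below 0.1 rad)) and ((horizontal distance between jar_in0 and cell2 below 0.012 m and z of jar_in0 in the frame of cell2 between -0.006 and 0.006 m and angle between jar_in0's own z axis and vertical below 0.1 rad) or (horizontal distance between jar_in1 and cell2 below 0.012 m and z of jar_in1 in the frame of cell2 between -0.006 and 0.006 m and angle between jar_in1's own z axis and vertical below 0.1 rad) or (horizontal distance between jar_in2 and cell2 below 0.012 m and z of jar_in2 in the frame of cell2 between -0.006 and 0.006 m and angle between jar_in2's own z axis and vertical below 0.1 rad) or (horizontal distance between jar_in3 and cell2 below 0.012 m and z of jar_in3 in the frame of cell2 between -0.006 and 0.006 m and angle between jar_in3's own z axis and vertical below 0.1 rad) or (horizontal distance between spare0 and cell2 below 0.012 m and z of spare0 in the frame of cell2 between -0.006 and 0.006 m and angle between spare0's own z axis and vertical below 0.1 rad) or (horizontal distance between spare1 and cell2 below 0.012 m and z of spare1 in the frame of cell2 between -0.006 and 0.006 m and angle between spare1's own z axis and vertical below 0.1 rad) or (horizontal distance between spare2 and cell2 below 0.012 m and z of spare2 in the frame of cell2 between -0.006 and 0.006 m and angle between spare2's own z axis and vertical below 0.1 rad) or (horizontal distance between spare3 and cell2 below 0.012 m and z of spare3 in the frame of cell2 between -0.006 and 0.006 m and angle between spare3's own z axis and vertical below 0.1 rad)) and ((horizontal distance between jar_in0 and cell3 below 0.012 m and z of jar_in0 in the frame of cell3 between -0.006 and 0.006 m and angle between jar_in0's own z axis and vertical below 0.1 rad) or (horizontal distance between jar_in1 and cell3 below 0.012 m and z of jar_in1 in the frame of cell3 between -0.006 and 0.006 m and angle between jar_in1's own z axis and vertical below 0.1 rad) or (horizontal distance between jar_in2 and cell3 below 0.012 m and z of jar_in2 in the frame of cell3 between -0.006 and 0.006 m and angle between jar_in2's own z axis and vertical below 0.1 rad) or (horizontal distance between jar_in3 and cell3 below 0.012 m and z of jar_in3 in the frame of cell3 between -0.006 and 0.006 m and angle between jar_in3's own z axis and vertical below 0.1 rad) or (horizontal distance between spare0 and cell3 below 0.012 m and z of spare0 in the frame of cell3 between -0.006 and 0.006 m and angle between spare0's own z axis and vertical below 0.1 rad) or (horizontal distance between spare1 and cell3 below 0.012 m and z of spare1 in the frame of cell3 between -0.006 and 0.006 m and angle between spare1's own z axis and vertical below 0.1 rad) or (horizontal distance between spare2 and cell3 below 0.012 m and z of spare2 in the frame of cell3 between -0.006 and 0.006 m and angle between spare2's own z axis and vertical below 0.1 rad) or (horizontal distance between spare3 and cell3 below 0.012 m and z of spare3 in the frame of cell3 between -0.006 and 0.006 m and angle between spare3's own z axis and vertical below 0.1 rad)) and value of joint drawer below 0.004 m and value of joint latch above 0.027 m and linear speed of each of jar_in0, jar_in1, jar_in2, jar_in3, spare0, spare1, spare2, spare3 below 0.02 m/s and height (world z) of each of spare0, spare1, spare2, spare3 below 0.02 m); the robot touches nothing.
It fails at once if a tin is moved more than 3 cm (distance of any of stain_tin, nail_tin from where it was at the start of the episode above 0.03 m).
Of jar_in0, jar_in1, jar_in2, jar_in3 only 1 to 2 are there at a start; the rules pass over those that are not, and their reading is None.
Of spare0, spare1, spare2, spare3 only 3 to 4 are there at a start; the rules pass over those that are not, and their reading is None.
At some moment in a run one of spare0, spare1, spare2, spare3 may be knocked a few centimetres aside while the robot is not near it.
It also fails if it takes over 210 s, if anything falls off the work surface, if the arm or the gripper's body presses on something with over 40 N, if the wrist force passes 120 N, or if a joint passes its speed limit or range.

## Working session

There is one attempt and no reset: what is moved stays moved. The work goes in short steps, Python scripts to look and compute and a shell command to move; the robot and the scene stay as the last step left them, time stands still between calls to the robot, and variables do not carry over. Pictures are saved under pics/ and viewed, at most 16 in all, crops included, and the job is handed in when it is done.

```bash
ls; mkdir -p pics; cat > h.py <<'E'
import numpy as np, cv2
from plant import bot
from scipy.spatial.transform import Rotation as R
def cam(name,st=None):
    c=bot.get_calibration(name); K=np.array(c["camera_matrix"]); k1=c["k1"]
    if name=="wrist":
        st=st or bot.observe(); T=np.eye(4); T[:3,:3]=R.from_quat(st["tcp_rot"]).as_matrix(); T[:3,3]=st["tcp_pos"]
        E=T@np.array(c["hand_eye"])
    else: E=np.array(c["extrinsics"])
    return K,k1,E
def ray(C,uv):
    K,k1,E=C; d=np.linalg.inv(K)@[uv[0],uv[1],1.]; xy=d[:2]; u=xy.copy()
    for _ in range(20): u=xy/(1+k1*(u@u))
    return E[:3,3],E[:3,:3]@np.array([u[0],u[1],1.])
def atz(C,uv,z):
    o,d=ray(C,uv); return o+d*(z-o[2])/d[2]
def atdepth(C,uv,dep):
    o,d=ray(C,uv); return o+d*dep
def proj(C,p):
    K,k1,E=C; q=E[:3,:3].T@(np.array(p)-E[:3,3]); u=q[:2]/q[2]; u=u*(1+k1*(u@u)); return (K@[u[0],u[1],1])[:2]
def snap(name,fn=None):
    st=bot.observe(); im,d=bot.snapshot(name)
    if fn: cv2.imwrite("pics/"+fn,im[:,:,::-1])
    return im,d,cam(name,st)
E
python3 - <<'E'
from h import *
Z={"pull_peg":.082,"bolt_knob":.088,"cell0":.012,"cell1":.012,"cell2":.012,"cell3":.012,"jar_in0":.012,"spare0":0,"stain_tin":0,"nail_tin":0,"bay":0}
ims=[]
for c in("scene","side"):
    im,d,C=snap(c); ims.append(im)
    for n,z in Z.items():
        for r in bot.place_of(c,n)[:7]:
            if r["p"]>.2: print(c,n,round(r["p"],2),np.round(r["position"]),np.round(atz(C,r["position"],z),3)[:2])
for i,im in enumerate(ims): cv2.imwrite(f"pics/a{i}.png",im[:,:,::-1])
print(bot.observe()["time"])
E
```

```text
pics
scene pull_peg 0.92 [208. 228.] [0.485 0.308]
scene pull_peg 0.58 [154. 241.] [0.493 0.44 ]
scene bolt_knob 0.59 [264. 199.] [0.538 0.116]
scene cell0 0.75 [224. 224.] [0.586 0.212]
scene cell0 0.58 [204. 232.] [0.578 0.277]
scene cell0 0.5 [264. 199.] [0.656 0.042]
scene cell1 0.75 [224. 224.] [0.586 0.212]
scene cell1 0.58 [204. 232.] [0.578 0.277]
scene cell1 0.5 [264. 199.] [0.656 0.042]
scene cell2 0.75 [224. 224.] [0.586 0.212]
scene cell2 0.58 [204. 232.] [0.578 0.277]
scene cell2 0.5 [264. 199.] [0.656 0.042]
scene cell3 0.75 [224. 224.] [0.586 0.212]
scene cell3 0.58 [204. 232.] [0.578 0.277]
scene cell3 0.5 [264. 199.] [0.656 0.042]
scene jar_in0 0.84 [159. 241.] [0.59  0.397]
scene jar_in0 0.48 [181. 238.] [0.575 0.343]
scene jar_in0 0.23 [345. 196.] [ 0.557 -0.19 ]
scene spare0 0.93 [385. 238.] [ 0.331 -0.142]
scene spare0 0.84 [314. 182.] [ 0.701 -0.181]
scene spare0 0.78 [349. 197.] [ 0.56  -0.212]
scene spare0 0.69 [301. 167.] [ 0.817 -0.21 ]
scene spare0 0.65 [286. 204.] [ 0.615 -0.01 ]
scene spare0 0.51 [280. 188.] [ 0.714 -0.054]
scene spare0 0.49 [280. 172.] [
[... 841 characters left out ...]
0.63 [247. 184.] [0.581 0.221]
side cell3 0.62 [241. 178.] [0.58  0.278]
side jar_in0 0.55 [228. 165.] [0.576 0.398]
side spare0 0.88 [382. 240.] [ 0.808 -0.218]
side spare0 0.88 [364. 223.] [ 0.817 -0.122]
side spare0 0.87 [308. 258.] [ 0.572 -0.206]
side spare0 0.84 [283. 222.] [ 0.593 -0.024]
side spare0 0.8 [330. 243.] [ 0.665 -0.169]
side spare0 0.74 [283. 242.] [ 0.546 -0.115]
side spare0 0.71 [317. 219.] [ 0.697 -0.048]
side stain_tin 0.93 [317. 203.] [0.747 0.033]
side stain_tin 0.63 [211. 158.] [0.543 0.507]
side nail_tin 0.55 [256. 271.] [ 0.428 -0.2  ]
side nail_tin 0.21 [318. 203.] [0.75  0.036]
side bay 0.66 [333. 243.] [ 0.672 -0.172]
side bay 0.62 [238. 177.] [0.582 0.308]
1.2
```

View pics/a0.png

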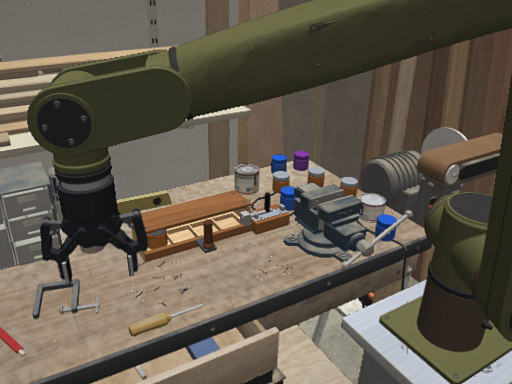

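View pics/a1.png

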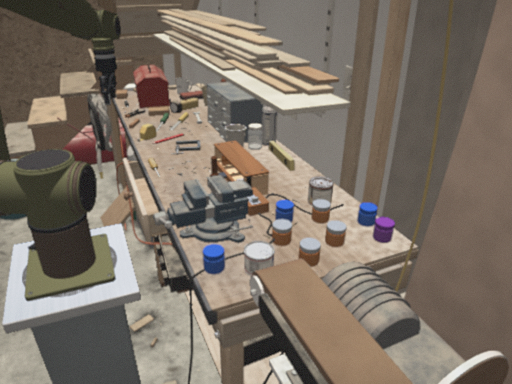

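Side view: four amber spares (pixels 321,211; 283,232; 335,233; 309,250), plus blue and purple look-alikes. Scene view: the bay at (195,220), peg at (208,235), knob at (266,203), and the vise to its right. Next I'll move above the bay for a wrist look.

```bash
python3 - <<'E'
from h import *
s=bot.observe(); print(R.from_quat(s["tcp_rot"]).as_matrix().round(3)); print(np.round(bot.get_calibration("wrist")["hand_eye"],3))
E
python3 -m jog '[[[40,-40,15],[0,0,0],85],[[80,-80,30],[0,0,0],85],[[110,-120,45],[0,0,0],85],[[140,-160,60],[0,0,0],85],[[170,-200,70],[0,0,0],85],[[200,-240,75],[0,0,0],85],[[220,-280,75],[0,0,0],85],[[240,-310,75],[0,0,0],85],[[240,-330,75],[0,0,0],85],[[240,-330,75],[0,0,0],85]]'
python3 - <<'E'
from h import *
im,d,C=snap("wrist","b0.png")
Z={"pull_peg":.082,"bolt_knob":.088,"cell0":.012,"jar_in0":.012,"spare0":0,"bay":0}
for n,z in Z.items():
    for r in bot.place_of("wrist",n)[:7]:
        if r["p"]>.2: print(n,round(r["p"],2),np.round(r["position"]),np.round(atz(C,r["position"],z),3)[:2])
E
```

```text
[[-0.951  0.309 -0.   ]
 [ 0.309  0.951 -0.   ]
 [ 0.    -0.    -1.   ]]
[[ 0.001 -0.962 -0.272  0.069]
 [ 1.     0.001  0.001  0.001]
 [-0.001 -0.272  0.962 -0.13 ]
 [ 0.     0.     0.     1.   ]]
time: 2.2
tcp_pos: [0.4415, 0.2858, 0.3206]
tcp_rot: [0.158, 0.987, -0.0, 0.0]
contact_force: [0.2, 0.0, 0.6]
grip_width: 0.0853
grasp_force: 0.0
cell0 0.75 [228. 261.] [0.587 0.204]
cell0 0.74 [306. 235.] [0.582 0.338]
cell0 0.67 [350. 220.] [0.579 0.411]
cell0 0.59 [269. 248.] [0.585 0.274]
jar_in0 0.63 [350. 220.] [0.58  0.411]
spare0 0.77 [ 58. 286.] [ 0.547 -0.108]
spare0 0.6 [ 68. 350.] [ 0.682 -0.164]
bay 0.57 [291. 240.] [0.588 0.312]
bay 0.53 [ 17. 310.] [ 0.571 -0.217]
```

View pics/b0.png

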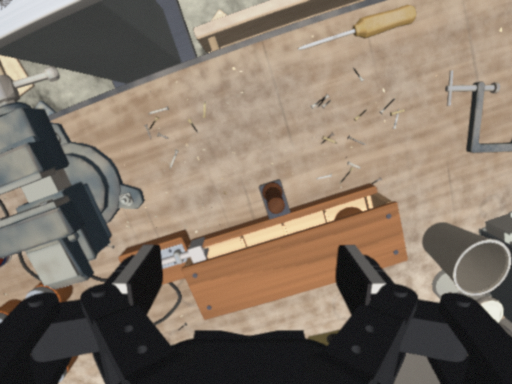

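The wrist view shows the bay roof (quad 190,265–397,200–408,258–206,318), the peg at (273,198), the keeper near (197,252) and the bolt near (178,255). I'll work out positions from these.

```bash
python3 - <<'E'
from h import *
im,d,C=snap("wrist")
P=[]
for uv in [(185,266),(398,203),(408,257),(206,317)]:
    p=atz(C,uv,.086); P.append(p); print(p.round(4))
P=np.array(P); print("yaw",np.degrees(np.arctan2(P[1,0]-P[0,0],P[1,1]-P[0,1])),np.degrees(np.arctan2(P[2,0]-P[3,0],P[2,1]-P[3,1])), np.linalg.norm(P[1]-P[0]),np.linalg.norm(P[2]-P[1]),P.mean(0))
print("roofdepth",atdepth(C,(300,262),d[262,300]),"pegtop",[atdepth(C,(u,v),d[v,u]).round(3) for u,v in((268,187),(275,190),(272,200))],atz(C,(270,188),.1))
big=cv2.resize(im[215:295,100:240],None,fx=5,fy=5,interpolation=cv2.INTER_CUBIC); cv2.imwrite("pics/b1.png",big[:,:,::-1])
# height map
for r in range(225,290,5): print(r,[int(1000*atdepth(C,(u,r),d[r,u])[2]) for u in range(120,212,6)])
for uv in [(60,180),(50,220),(60,250),(100,200)]: print(uv,atdepth(C,uv,d[uv[1],uv[0]]).round(3))
E
```

```text
[0.5393 0.1671 0.086 ]
[0.5399 0.4631 0.086 ]
[0.6222 0.4639 0.086 ]
[0.6263 0.1655 0.086 ]
yaw 0.11515996507182047 -0.7711696453505923 0.29593611432953637 0.08239347096752944 [0.58190912 0.31489314 0.086     ]
roofdepth [0.58030377 0.31861994 0.0881544 ] pegtop [array([0.479, 0.307, 0.04 ]), array([0.485, 0.315, 0.044]), array([0.482, 0.307, 0.099])] [0.4658975  0.30951068 0.1       ]
225 [0, 0, 2, 1, 2, 1, 1, 0, 0, 0, 0, 0, 1, 1, 0, 2]
230 [0, 0, 0, 0, 0, 1, 0, 1, 0, 1, 0, 0, 0, 2, 1, 1]
235 [0, 1, 0, 0, 0, 1, 0, 0, 7, 17, 22, 5, 1, 0, 1, 15]
240 [0, 1, 0, 1, 0, 0, 13, 23, 31, 38, 36, 13, 13, 37, 28, 30]
245 [0, 1, 1, 9, 324, 324, 324, 38, 39, 39, 38, 23, 48, 56, 30, 30]
250 [0, 19, 28, 35, 329, 329, 326, 40, 42, 40, 40, 61, 449, 62, 34, 12]
255 [36, 38, 327, 335, 334, 334, 326, 40, 39, 55, 53, 55, 63, 62, 47, 11]
260 [37, 332, 340, 339, 340, 334, 326, 51, 54, 59, 55, 57, 62, 63, 18, 83]
265 [336, 336, 343, 344, 343, 335, 328, 53, 39, 42, 39, 74, 82, 87, 86, 86]
270 [341, 348, 348, 347, 343, 337, 329, 320, 38, 38, 86, 87, 87, 88, 86, 88]
275 [352, 351, 351, 351, 344, 338, 329, 321, 40, 37, 37, 86, 88, 85, 87, 86]
280 [355, 355, 355, 350, 345, 338, 330, 322, 39, 38, 0, 86, 86, 87, 87, 87]
285 [357, 357, 355, 351, 344, 338, 331, 0, 22, 0, 1, 87, 86, 86, 86, 87]
(60, 180) [0.376 0.044 0.07 ]
(50, 220) [0.414 0.064 0.145]
(60, 250) [0.454 0.046 0.132]
(100, 200) [0.423 0.066 0.036]
```

View pics/b1.png

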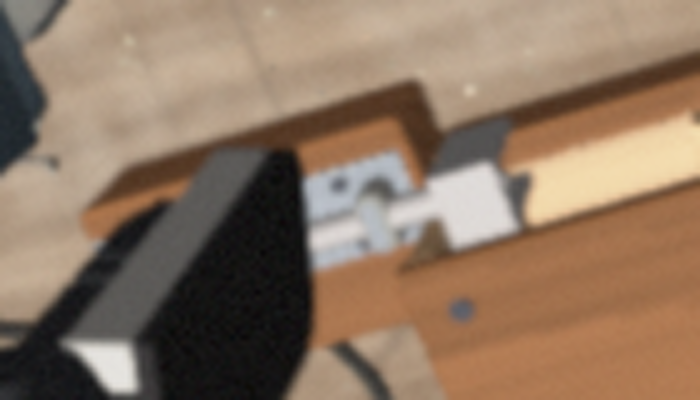

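```bash

python3 -m jog '[[[20,-40,0],[0,0,6],85],[[40,-80,-10],[0,0,12],85],[[60,-120,-20],[0,0,18],85],[[80,-160,-30],[0,0,18],85],[[90,-170,-40],[0,0,18],85],[[90,-170,-40],[0,0,18],85],[[90,-170,-40],[0,0,18],85]]'
python3 - <<'E'
from h import *
im,d,C=snap("wrist","c0.png")
Z={"pull_peg":.082,"bolt_knob":.088,"spare0":0,"stain_tin":0}
for n,z in Z.items():
    for r in bot.place_of("wrist",n)[:7]:
        if r["p"]>.2: print(n,round(r["p"],2),np.round(r["position"]),np.round(atz(C,r["position"],z),3)[:2])
for r in bot.regions_of("wrist","bolt_knob")[:2]:
    m=r["region"]&(d>0); v,u=np.nonzero(m); P=np.array([atdepth(C,(a,b),d[b,a]) for a,b in zip(u,v)]); k=(P[:,2]>.06)&(P[:,2]<.12); print(r["p"],m.sum(),P[k].mean(0),P[k].min(0),P[k].max(0)); t=P[(P[:,2]>.098)&(P[:,2]<.11)]; print("top",t.min(0),t.max(0))
E
```

```text
time: 3.3
tcp_pos: [0.5304, 0.1191, 0.28]
tcp_rot: [-0.0, 1.0, 0.0, -0.001]
contact_force: [1.0, -0.2, -0.4]
grip_width: 0.0847
grasp_force: 0.0
pull_peg 0.79 [417. 144.] [0.492 0.308]
bolt_knob 0.97 [237. 186.] [0.539 0.108]
spare0 0.91 [ 24. 194.] [ 0.573 -0.215]
spare0 0.87 [ 68. 260.] [ 0.681 -0.163]
spare0 0.71 [159. 218.] [ 0.609 -0.011]
spare0 0.64 [42. 18.] [ 0.336 -0.149]
spare0 0.6 [ 91. 176.] [ 0.546 -0.106]
stain_tin 0.74 [199. 305.] [0.757 0.041]
0.86 620 [0.53521064 0.10809275 0.09643629] [0.52997334 0.10043853 0.06131139] [0.54469088 0.11537951 0.10737802]
top [0.5301384  0.10043853 0.09831082] [0.54469088 0.11537951 0.10737802]
```

View pics/c0.png

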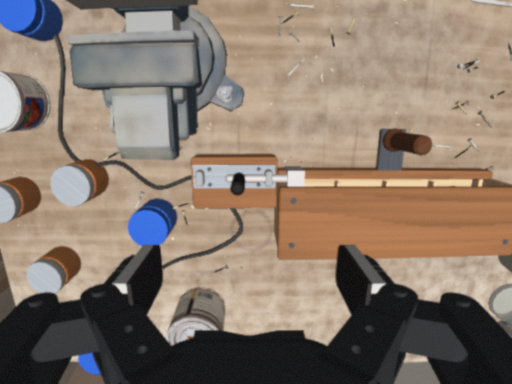

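The picture shows the knob at (237,185), the peg at (410,143), the keeper at (295,178) and the vise jaw just in front. I'll descend on the knob and draw the bolt.

```bash

python3 -m jog '[[[8,-11,0],[0,0,0],40],[[8,-11,-40],[0,0,0],40],[[8,-11,-80],[0,0,0],40],[[8,-11,-120],[0,0,0],40],[[8,-11,-150],[0,0,0],40],[[8,-11,-170],[0,0,0],40],[[8,-11,-186],[0,0,0],40],[[8,-11,-186],[0,0,0],40]]'
python3 -m jog '[[[0,0,0],[0,0,0],5],[[0,0,0],[0,0,0],5],[[0,0,0],[0,0,0],5],[[0,0,0],[0,0,0],5],[[0,0,0],[0,0,0],5]]' 40
```

```text
time: 4.4
tcp_pos: [0.5373, 0.1067, 0.0919]
tcp_rot: [-0.0, 1.0, -0.0, -0.002]
contact_force: [-1.1, 0.6, 0.4]
grip_width: 0.0398
grasp_force: 0.0
time: 4.9
tcp_pos: [0.5399, 0.1072, 0.096]
tcp_rot: [-0.0, 1.0, -0.0, 0.002]
contact_force: [0.7, -1.4, 4.8]
grip_width: 0.0143
grasp_force: 39.6
```

```bash

python3 -m jog '[[[0,-4,0],[0,0,0],5],[[0,-8,0],[0,0,0],5],[[0,-13,0],[0,0,0],5],[[0,-18,0],[0,0,0],5],[[0,-23,0],[0,0,0],5],[[0,-28,0],[0,0,0],5],[[0,-32,0],[0,0,0],5],[[0,-34,0],[0,0,0],5],[[0,-34,0],[0,0,0],5]]'
python3 -m jog '[[[0,0,0],[0,0,0],40],[[0,0,0],[0,0,0],40],[[0,0,30],[0,0,0],40],[[-20,0,80],[0,0,0],85],[[-50,30,130],[0,0,0],85],[[-60,80,160],[0,0,0],85],[[-60,130,160],[0,0,0],85],[[-60,160,160],[0,0,0],85],[[-60,160,160],[0,0,0],85]]'
python3 - <<'E'
from h import *
im,d,C=snap("wrist","d0.png")
for n,z in {"pull_peg":.082,"bolt_knob":.088}.items():
    for r in bot.place_of("wrist",n)[:3]: print(n,round(r["p"],2),np.round(r["position"]),np.round(atz(C,r["position"],z),3)[:2])
for r in bot.regions_of("wrist","pull_peg")[:1]:
    m=r["region"]&(d>0); v,u=np.nonzero(m); P=np.array([atdepth(C,(a,b),d[b,a]) for a,b in zip(u,v)]); t=P[(P[:,2]>.095)&(P[:,2]<.106)]; print("top",t.min(0),t.max(0))
E
```

```text
time: 5.8
tcp_pos: [0.5401, 0.0769, 0.096]
tcp_rot: [0.001, 1.0, 0.004, 0.002]
contact_force: [0.9, 14.8, 5.5]
grip_width: 0.0143
grasp_force: 40.1
time: 6.7
tcp_pos: [0.478, 0.2373, 0.2553]
tcp_rot: [-0.003, 1.0, 0.001, 0.001]
contact_force: [-1.2, -0.8, -0.0]
grip_width: 0.0845
grasp_force: 0.0
pull_peg 0.58 [316. 191.] [0.488 0.31 ]
bolt_knob 0.73 [102. 236.] [0.539 0.079]
top [0.48071299 0.29522629 0.0951256 ] [0.50174797 0.31445091 0.10306622]
```

View pics/d0.png

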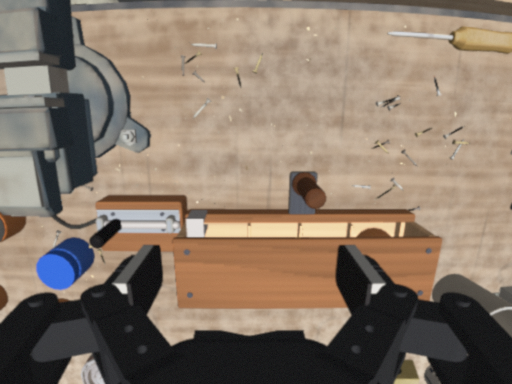

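Bolt back (knob at 102,236), peg at (308,188). Now gripping the peg and pulling the drawer.

```bash

python3 -m jog '[[[6,35,0],[0,0,0],60],[[11,69,-20],[0,0,0],60],[[11,69,-60],[0,0,0],60],[[11,69,-100],[0,0,0],60],[[11,69,-140],[0,0,0],60],[[11,69,-160],[0,0,0],60],[[11,69,-173],[0,0,0],60],[[11,69,-173],[0,0,0],60]]'
python3 -m jog '[[[0,0,0],[0,0,0],10],[[0,0,0],[0,0,0],10],[[0,0,0],[0,0,0],10],[[0,0,0],[0,0,0],10],[[0,0,0],[0,0,0],10],[[-3,0,0],[0,0,0],10]]' 60
python3 -m jog '[[[-9,0,0],[0,0,0],10],[[-22,0,0],[0,0,0],10],[[-35,0,0],[0,0,0],10],[[-48,0,0],[0,0,0],10],[[-61,0,0],[0,0,0],10],[[-74,0,0],[0,0,0],10],[[-87,0,0],[0,0,0],10],[[-98,0,0],[0,0,0],10],[[-108,0,0],[0,0,0],10],[[-112,0,0],[0,0,0],10]]'
python3 -m jog '[[[-2,0,0],[0,0,0],10],[[-3,0,0],[0,0,0],10],[[-3,0,0],[0,0,0],10],[[-3,0,0],[0,0,0],10]]'
```

```text
time: 7.7
tcp_pos: [0.4887, 0.3004, 0.079]
tcp_rot: [0.001, 1.0, -0.001, -0.002]
contact_force: [0.9, -0.3, 0.7]
grip_width: 0.0602
grasp_force: 0.0
time: 8.3
tcp_pos: [0.4888, 0.3049, 0.084]
tcp_rot: [-0.0, 1.0, 0.003, 0.003]
contact_force: [2.8, 7.1, -0.8]
grip_width: 0.0201
grasp_force: 59.0
time: 9.3
tcp_pos: [0.3761, 0.3044, 0.084]
tcp_rot: [-0.0, 1.0, 0.003, 0.003]
contact_force: [3.3, 5.1, -1.8]
grip_width: 0.0205
grasp_force: 59.9
time: 9.7
tcp_pos: [0.3759, 0.3044, 0.084]
tcp_rot: [-0.0, 1.0, 0.003, 0.006]
contact_force: [12.4, 6.2, -8.2]
grip_width: 0.0204
grasp_force: 59.3
```

```bash

python3 -m jog '[[[1,0,0],[0,0,0],60],[[1,0,0],[0,0,0],60],[[1,0,0],[0,0,0],60],[[1,0,40],[0,0,0],85],[[20,0,90],[0,0,0],85],[[50,0,140],[0,0,0],85],[[80,0,180],[0,0,0],85],[[90,0,210],[0,0,0],85],[[90,0,210],[0,0,0],85],[[90,0,210],[0,0,0],85]]'
python3 - <<'E'
from h import *
im,d,C=snap("wrist","e0.png")
for n,z in {"pull_peg":.082,"bolt_knob":.088,"cell0":.012,"jar_in0":.012}.items():
    for r in bot.place_of("wrist",n)[:6]: print(n,round(r["p"],2),np.round(r["position"]),np.round(atz(C,r["position"],z),3)[:2])
E
```

```text
time: 10.7
tcp_pos: [0.4621, 0.3024, 0.2926]
tcp_rot: [-0.0, 1.0, 0.001, 0.001]
contact_force: [-0.5, -0.0, -0.3]
grip_width: 0.0848
grasp_force: 0.0
pull_peg 0.55 [254.  98.] [0.377 0.31 ]
bolt_knob 0.83 [ 67. 236.] [0.538 0.076]
cell0 0.83 [227. 169.] [0.469 0.274]
cell0 0.81 [276. 168.] [0.468 0.342]
cell0 0.74 [178. 171.] [0.471 0.204]
jar_in0 0.86 [326. 168.] [0.467 0.412]
```

View pics/e0.png

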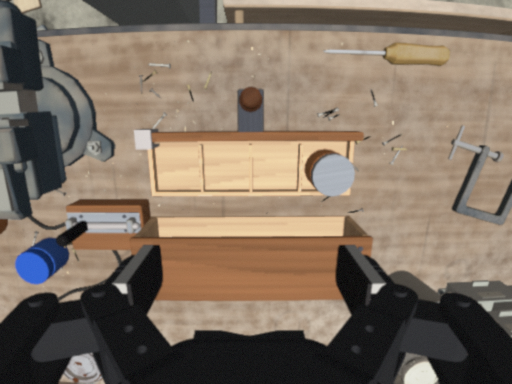

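Drawer is out. Cell 0 is filled (jar at 328,172) and cells 1–3 are empty (276,168; 227,169; 178,171), so I need three spares. Going to the first spare, A.

```bash

python3 -m jog '[[[10,-45,0],[0,0,0],85],[[20,-90,0],[0,0,0],85],[[30,-138,0],[0,0,0],85],[[40,-186,0],[0,0,0],85],[[50,-234,0],[0,0,0],85],[[60,-282,0],[0,0,0],85],[[70,-330,0],[0,0,0],85],[[80,-378,0],[0,0,0],85],[[90,-426,0],[0,0,0],85],[[100,-470,-10],[0,0,0],85]]'
python3 -m jog '[[[10,-46,-30],[0,0,0],85],[[10,-46,-30],[0,0,0],85],[[10,-46,-30],[0,0,0],85]]'
cat > look.py <<'E'
from h import *
import sys
def jars(fn=None,zl=.056):
    im,d,C=snap("wrist",fn); out=[]
    hsv=cv2.cvtColor(im,cv2.COLOR_RGB2HSV)
    for r in bot.regions_of("wrist","spare0"):
        if r["p"]<.3: continue
        m=r["region"]&(d>0); v,u=np.nonzero(m)
        if len(u)<50: continue
        P=np.array([atdepth(C,(a,b),d[b,a]) for a,b in zip(u,v)]); zt=np.percentile(P[:,2],97)
        k=np.abs(P[:,2]-zt)<.006; uv=np.stack([u[k],v[k]],1).astype(np.float32)
        (cx,cy),rad=cv2.minEnclosingCircle(uv); L=atz(C,(cx,cy),zl)
        out.append((round(r["p"],2),np.round(r["position"]),"lid",L.round(4)[:2],"top",zt.round(3),"sat",np.median(hsv[v[k],u[k],1]),"n",k.sum(),"rad_px",round(rad,1)))
    return out
if __name__=="__main__":
    for o in jars(sys.argv[1] if len(sys.argv)>1 else None): print(*o)
    print(bot.observe()["tcp_pos"])
E
python3 look.py f0.png
```

```text
time: 11.95
tcp_pos: [0.5619, -0.1699, 0.2819]
tcp_rot: [0.0, 1.0, -0.0, 0.001]
contact_force: [0.9, 0.5, 0.6]
grip_width: 0.0847
grasp_force: 0.0
time: 12.25
tcp_pos: [0.5705, -0.2141, 0.2485]
tcp_rot: [0.001, 1.0, 0.001, -0.002]
contact_force: [-0.5, -0.5, -0.1]
grip_width: 0.0849
grasp_force: 0.0
0.91 [413. 203.] lid [ 0.6016 -0.0121] top 0.058 sat 188.0 n 1510 rad_px 23.5
0.78 [318. 330.] lid [ 0.7923 -0.116 ] top 0.049 sat 183.0 n 29 rad_px 6.2
0.72 [384. 262.] lid [ 0.6907 -0.0376] top 0.058 sat 17.0 n 151 rad_px 12.7
0.69 [284. 259.] lid [ 0.6786 -0.1679] top 0.058 sat 17.0 n 1359 rad_px 21.8
0.62 [344. 156.] lid [ 0.5461 -0.1053] top 0.058 sat 17.0 n 1746 rad_px 24.3
0.61 [255. 328.] lid [ 0.7753 -0.2076] top 0.039 sat 128.0 n 80 rad_px 11.5
0.6 [248. 178.] lid [ 0.57   -0.2125] top 0.058 sat 17.0 n 1729 rad_px 23.6
[ 0.57156438 -0.21286317  0.25132704]
```

View pics/f0.png

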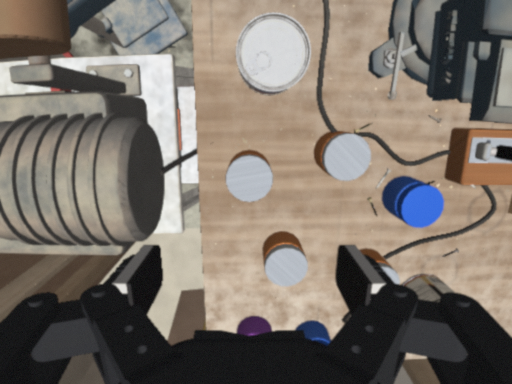

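Below the gripper the picture shows spare A at (248,178), C at (346,156), B at (285,262), and the nail tin at (273,52). Picking A.

```bash

python3 -m jog '[[[-1,1,-45],[0,0,0],85],[[-1,1,-90],[0,0,0],85],[[-1,1,-130],[0,0,0],85],[[-1,1,-165],[0,0,0],85],[[-1,1,-190],[0,0,0],85],[[-1,1,-210],[0,0,0],85],[[-1,1,-210],[0,0,0],85]]'
python3 -m jog '[[[0,0,0],[0,0,0],40],[[0,0,0],[0,0,0],40],[[0,0,0],[0,0,0],40],[[0,0,0],[0,0,0],40],[[0,0,0],[0,0,0],40],[[0,0,30],[0,0,0],40],[[0,0,70],[0,0,0],40]]' 50
```

```text
time: 13.05
tcp_pos: [0.5691, -0.2103, 0.0391]
tcp_rot: [-0.001, 1.0, 0.001, -0.002]
contact_force: [-0.2, -0.4, -0.5]
grip_width: 0.085
grasp_force: 0.0
time: 13.75
tcp_pos: [0.5684, -0.2117, 0.1092]
tcp_rot: [-0.0, 1.0, 0.001, -0.003]
contact_force: [1.3, 0.2, -2.3]
grip_width: 0.0521
grasp_force: 53.2
```

```bash

python3 -m jog '[[[0,0,45],[0,0,-4],40],[[0,0,90],[0,0,-12],40],[[-5,25,130],[0,0,-20],40],[[-10,65,150],[0,0,-28],40],[[-15,110,165],[0,0,-36],40],[[-25,155,170],[0,0,-44],40],[[-35,200,170],[0,0,-52],40],[[-45,245,170],[0,0,-60],40],[[-55,290,170],[0,0,-68],40],[[-65,335,170],[0,0,-76],40]]'
python3 -m jog '[[[-10,45,0],[0,0,-7],40],[[-20,90,0],[0,0,-14],40],[[-28,135,-10],[0,0,-14],40],[[-37,180,-20],[0,0,-14],40],[[-37,220,-50],[0,0,-14],40],[[-37,220,-90],[0,0,-14],40],[[-37,220,-120],[0,0,-14],40],[[-37,220,-130],[0,0,-14],40],[[-37,220,-130],[0,0,-14],40]]'
python3 - <<'E'
from h import *
im,d,C=snap("wrist","g0.png"); s=bot.observe(); print(s["q"],s["tcp_rot"])
for n,z in {"pull_peg":.082,"cell0":.012,"jar_in0":.012,"spare0":.1}.items():
    for r in bot.place_of("wrist",n)[:6]: print(n,round(r["p"],2),np.round(r["position"]),np.round(atz(C,r["position"],z),3)[:2])
E
```

```text
time: 14.75
tcp_pos: [0.5054, 0.1205, 0.2814]
tcp_rot: [0.614, 0.79, 0.0, 0.0]
contact_force: [1.4, -0.4, -2.5]
grip_width: 0.052
grasp_force: 53.3
time: 15.65
tcp_pos: [0.4684, 0.3381, 0.1494]
tcp_rot: [0.703, 0.711, -0.002, -0.001]
contact_force: [-0.8, -0.4, -2.3]
grip_width: 0.0517
grasp_force: 53.3
[ 5.32063127e-01  4.56983705e-02  1.89640387e+00 -2.32098457e-05
  1.19968824e+00  5.21574317e-01] [ 7.03385724e-01  7.10808352e-01 -9.83890829e-05 -1.48375984e-05]
pull_peg 0.67 [127. 255.] [0.379 0.307]
cell0 0.98 [246. 189.] [0.466 0.34 ]
cell0 0.66 [246. 316.] [0.467 0.201]
jar_in0 0.81 [248. 112.] [0.468 0.409]
spare0 0.57 [248. 225.] [0.468 0.339]
```

View pics/g0.png

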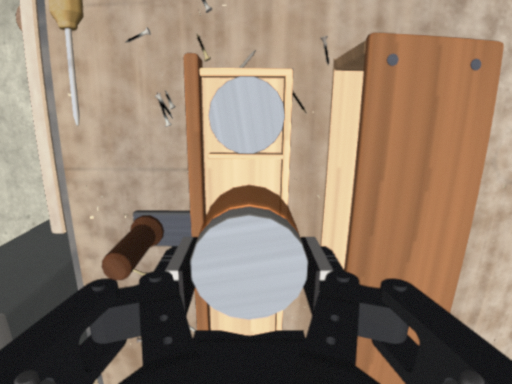

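Jar held above cell 1. The cell 0/1 divider is at row 153, and the inner walls are near columns 204 and 284. I'll measure the cell from these walls.

```bash
python3 - <<'E'
from h import *
im,d,C=snap("wrist"); s=bot.observe(); print(s["tcp_pos"])
print("div", atz(C,(246,153.5),.026).round(4), "end outer",atz(C,(246,69),.026).round(4),"end inner",atz(C,(246,77),.026).round(4))
print("front inner",atz(C,(204,130),.026).round(4),atz(C,(204,155),.026).round(4),"back inner",atz(C,(284,130),.026).round(4),"back outer",atz(C,(292,130),.026).round(4))
print("held lid", atz(C,(249,262),s["tcp_pos"][2]+.017).round(4))
big=cv2.resize(im[55:235,180:320],None,fx=4,fy=3.3); 
g=cv2.cvtColor(im,cv2.COLOR_RGB2GRAY); print(g[60:85,270],g[148:158,270]); print(g[140,195:215],g[140,276:298])
E
```

```text
[0.47073802 0.33929087 0.15366319]
div [0.4695 0.3765 0.026 ] end outer [0.4688 0.4454 0.026 ] end inner [0.4689 0.4392 0.026 ]
front inner [0.4336 0.3962 0.026 ] [0.433  0.3749 0.026 ] back inner [0.5016 0.3969 0.026 ] back outer [0.5084 0.397  0.026 ]
held lid [0.4716 0.3491 0.1707]
[174 175 176 174 175 176 176 175 178 178 171 175 209 222 224 225 226 218
 188 136 145 196 222 226 226] [223 223 225 224 220 198 143 142 205 221]
[107  92  67  58  94 165 205 214 215 217 217 218 215 215 216 215 210 196
 186 192] [201 152 136 188 209 213 217 221 211 179 171 173 174 174 173 169 169 167
 165 164 164 163]
```

```bash
python3 - <<'E'
from h import *
im,d,C=snap("wrist"); s=bot.observe(); t=s["tcp_pos"]; print(t)
P=atdepth(C,(249,262),d[262,249]); print("lid pt",P.round(4)); print("proj",proj(C,[t[0],t[1],P[2]]))
hsv=cv2.cvtColor(im,cv2.COLOR_RGB2HSV); m=(hsv[...,1]<40)&(d>0)
zz=np.zeros_like(d)
v,u=np.nonzero(m&(d<.2)&(np.arange(384)[:,None]<330)); Q=np.array([atdepth(C,(a,b),d[b,a]) for a,b in zip(u,v)]); k=np.abs(Q[:,2]-P[2])<.006; Q=Q[k]
print(len(Q),Q.min(0).round(4),Q.max(0).round(4),np.percentile(Q,[2,98],axis=0).round(4))
E
```

```text
[0.47049405 0.33922277 0.15323533]
lid pt [0.4714 0.347  0.1666]
proj [246.72092147 277.76131004]
10810 [0.4322 0.3163 0.1606] [0.5101 0.3694 0.1726] [[0.4426 0.3204 0.1624]
 [0.4996 0.3675 0.1701]]
```

```bash
cat > held.py <<'E'
from h import *
im,d,C=snap("wrist"); s=bot.observe(); t=s["tcp_pos"]; print(np.round(t,4))
hsv=cv2.cvtColor(im,cv2.COLOR_RGB2HSV); m=((hsv[...,1]<45)&(hsv[...,2]>120)).astype(np.uint8); m=cv2.morphologyEx(m,cv2.MORPH_OPEN,np.ones((9,9)))
n,l,st,c=cv2.connectedComponentsWithStats(m); i=l[265,249]; print("comp",st[i],c[i])
x,y,w,h,_=st[i]; z=np.median([atdepth(C,(249,r),d[r,249])[2] for r in range(240,290)])
a,b=atz(C,(249,y),z),atz(C,(249,y+h),z); print("z",round(z,4),"y",a[1].round(4),b[1].round(4),"ctr",((a+b)/2).round(4),"diam",(a-b)[1].round(4))
r=[r for r in bot.place_of("wrist","cell0")]
for q in r: print(round(q["p"],2),atz(C,q["position"],.012).round(4)[:2])
E
python3 held.py
```

```text
[0.4703 0.3391 0.1528]
comp [ 191  215  116  104 9571] [248.73910772 266.81036464]
z 0.166 y 0.3685 0.3171 ctr [0.4712 0.3428 0.166 ] diam 0.0515
0.78 [0.4654 0.3421]
0.64 [0.4689 0.2014]
```

```bash

python3 -m jog '[[[-3,-1,-20],[0,0,0],40],[[-3,-1,-45],[0,0,0],40],[[-3,-1,-65],[0,0,0],40],[[-3,-1,-76],[0,0,0],40],[[-3,-1,-82],[0,0,0],40],[[-3,-1,-88],[0,0,0],40],[[-3,-1,-93],[0,0,0],40],[[-3,-1,-95],[0,0,0],40],[[-3,-1,-95],[0,0,0],40]]'
```

```text
time: 17.0
tcp_pos: [0.4669, 0.3381, 0.0567]
tcp_rot: [0.703, 0.711, 0.0, 0.0]
contact_force: [-0.6, 0.7, -1.8]
grip_width: 0.0524
grasp_force: 53.5
```

```bash

python3 -m jog '[[[0,0,-2],[0,0,0],40],[[0,0,-3],[0,0,0],40],[[0,0,-3],[0,0,0],40]]'
python3 -m jog '[[[0,0,0],[0,0,0],70],[[0,0,0],[0,0,0],70],[[0,0,0],[0,0,0],70],[[0,0,20],[0,0,0],70],[[0,0,60],[0,0,0],72],[[0,0,110],[0,0,0],80],[[0,0,160],[0,0,0],85],[[0,0,210],[0,0,0],85],[[0,0,230],[0,0,0],85],[[0,0,230],[0,0,0],85]]'
cat > chk.py <<'E'
from h import *
import sys
im,d,C=snap("wrist",sys.argv[1] if len(sys.argv)>1 else None); print(np.round(bot.observe()["tcp_pos"],3))
for n in("jar_in0","spare0","cell0"):
    for r in bot.place_of("wrist",n)[:7]:
        p=atz(C,r["position"],.012)
        if r["p"]>.25: print(n,round(r["p"],2),np.round(r["position"]),p.round(3)[:2])
for r in bot.regions_of("wrist","jar_in0")[:5]:
    m=r["region"]&(d>0); v,u=np.nonzero(m); P=np.array([atdepth(C,(a,b),d[b,a]) for a,b in zip(u,v)]); zt=np.percentile(P[:,2],90); k=np.abs(P[:,2]-zt)<.005; print("jar p",round(r["p"],2),"top",zt.round(4),"lid mid",((P[k].min(0)+P[k].max(0))/2).round(4))
E
python3 chk.py h0.png
```

```text
time: 17.3
tcp_pos: [0.468, 0.3384, 0.0563]
tcp_rot: [0.703, 0.711, 0.001, 0.001]
contact_force: [-1.8, -3.2, 8.1]
grip_width: 0.052
grasp_force: 54.5
time: 18.3
tcp_pos: [0.4683, 0.339, 0.2887]
tcp_rot: [0.703, 0.711, 0.004, 0.001]
contact_force: [0.1, 0.3, 0.9]
grip_width: 0.0849
grasp_force: 0.0
[0.467 0.338 0.285]
jar_in0 0.95 [250. 113.] [0.472 0.412]
spare0 0.82 [246. 163.] [0.467 0.345]
spare0 0.73 [249. 116.] [0.471 0.408]
cell0 0.94 [246. 215.] [0.468 0.269]
cell0 0.71 [246. 256.] [0.469 0.204]
jar p 0.87 top 0.07 lid mid [0.4664 0.4069 0.0684]
jar p 0.45 top 0.0771 lid mid [0.7482 0.0393 0.0754]
```

View pics/h0.png

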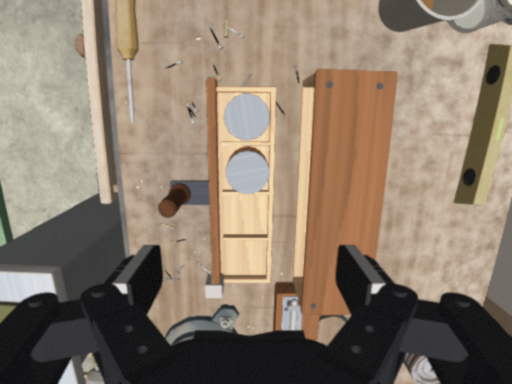

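Both jars stand in cells 0 and 1 (246,116 and 248,172); cells 2 and 3 are empty. Next is spare B, with the same wrist yaw.

```bash

python3 -m jog '[[[0,-48,0],[0,0,0],85],[[0,-96,0],[0,0,0],85],[[0,-144,0],[0,0,0],85],[[0,-192,0],[0,0,0],85],[[5,-240,0],[0,0,0],85],[[30,-280,0],[0,0,0],85],[[60,-318,0],[0,0,0],85],[[90,-356,0],[0,0,0],85],[[120,-394,0],[0,0,0],85],[[150,-432,0],[0,0,0],85]]'
python3 -m jog '[[[30,-35,-10],[0,0,0],85],[[60,-74,-30],[0,0,0],85],[[60,-74,-40],[0,0,0],85],[[60,-74,-40],[0,0,0],85]]'
python3 look.py i0.png
```

```text
time: 19.55
tcp_pos: [0.6168, -0.0958, 0.2808]
tcp_rot: [0.703, 0.711, -0.001, -0.002]
contact_force: [1.0, 1.4, -0.2]
grip_width: 0.085
grasp_force: 0.0
time: 19.95
tcp_pos: [0.6749, -0.1686, 0.2372]
tcp_rot: [0.704, 0.71, -0.002, -0.004]
contact_force: [-0.6, -0.6, -1.0]
grip_width: 0.0851
grasp_force: 0.0
0.95 [281.  62.] lid [ 0.7059 -0.0487] top 0.059 sat 17.0 n 2346 rad_px 28.4
0.9 [181.  30.] lid [ 0.6032 -0.012 ] top 0.058 sat 177.0 n 2279 rad_px 29.1
0.88 [132. 121.] lid [ 0.5482 -0.1045] top 0.058 sat 17.0 n 2023 rad_px 26.5
0.86 [370. 209.] lid [ 0.814 -0.203] top 0.058 sat 150.0 n 1642 rad_px 24.2
0.74 [253. 177.] lid [ 0.6797 -0.1667] top 0.058 sat 17.0 n 1849 rad_px 24.4
0.68 [  2. 155.] lid [ 0.3965 -0.1432] top 0.021 sat 161.0 n 78 rad_px 12.0
0.57 [386. 136.] lid [ 0.8238 -0.1175] top 0.058 sat 186.0 n 1999 rad_px 26.7
[ 0.6757391  -0.1673275   0.24180225]
```

View pics/i0.png

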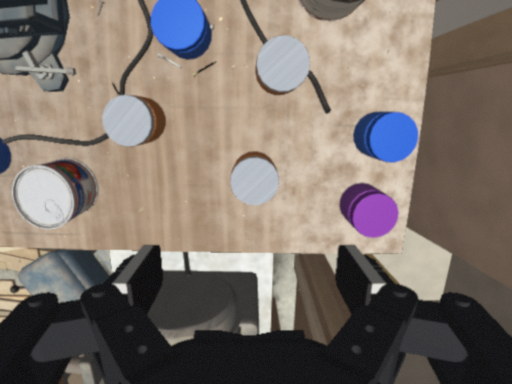

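Spare B at (254,180), clear all round. Picking it.

```bash

python3 -m jog '[[[4,2,-45],[0,0,0],85],[[4,2,-90],[0,0,0],85],[[4,2,-130],[0,0,0],85],[[4,2,-165],[0,0,0],85],[[4,2,-190],[0,0,0],85],[[4,2,-200],[0,0,0],85],[[4,2,-200],[0,0,0],85]]'
python3 -m jog '[[[0,0,0],[0,0,0],40],[[0,0,0],[0,0,0],40],[[0,0,0],[0,0,0],40],[[0,0,0],[0,0,0],40],[[0,0,0],[0,0,0],40],[[0,0,30],[0,0,0],40],[[0,0,70],[0,0,0],40],[[0,0,115],[0,0,0],40],[[-15,0,160],[0,0,0],40],[[-35,0,200],[0,0,0],40]]' 50
python3 -m jog '[[[-30,38,20],[0,0,0],40],[[-60,77,40],[0,0,0],40],[[-90,116,40],[0,0,0],40],[[-120,155,40],[0,0,0],40],[[-150,194,40],[0,0,0],40],[[-174,236,40],[0,0,0],40],[[-176,284,40],[0,0,0],40],[[-176,332,40],[0,0,0],40],[[-176,380,40],[0,0,0],40],[[-176,428,20],[0,0,0],40]]'
python3 -m jog '[[[0,12,-40],[0,0,0],40],[[0,12,-80],[0,0,0],40],[[0,12,-115],[0,0,0],40],[[0,12,-128],[0,0,0],40],[[0,12,-128],[0,0,0],40]]'
python3 held.py
```

```text
time: 20.75
tcp_pos: [0.6798, -0.1649, 0.043]
tcp_rot: [0.703, 0.711, -0.0, -0.001]
contact_force: [-0.4, 0.6, -0.0]
grip_width: 0.0853
grasp_force: 0.0
time: 21.75
tcp_pos: [0.6458, -0.1661, 0.2462]
tcp_rot: [0.703, 0.711, 0.001, 0.001]
contact_force: [-0.8, -0.3, -3.1]
grip_width: 0.0517
grasp_force: 53.4
time: 22.75
tcp_pos: [0.4706, 0.2627, 0.2679]
tcp_rot: [0.703, 0.711, 0.004, 0.002]
contact_force: [0.9, -0.5, -1.8]
grip_width: 0.0519
grasp_force: 53.6
time: 23.25
tcp_pos: [0.4681, 0.2713, 0.134]
tcp_rot: [0.703, 0.711, -0.002, -0.001]
contact_force: [-0.2, -1.2, -2.5]
grip_width: 0.0516
grasp_force: 53.5
[0.4696 0.2719 0.1364]
comp [ 193  224  113  101 9068] [248.76466696 273.77481253]
z 0.1443 y 0.2958 0.2438 ctr [0.469  0.2698 0.1443] diam 0.0521
0.65 [0.4662 0.2735]
```

```bash

python3 -m jog '[[[-1,5,-15],[0,0,0],40],[[-1,5,-40],[0,0,0],40],[[-1,5,-53],[0,0,0],40],[[-1,5,-60],[0,0,0],40],[[-1,5,-66],[0,0,0],40],[[-1,5,-71],[0,0,0],40],[[-1,5,-75],[0,0,0],40],[[-1,5,-77],[0,0,0],40],[[-1,5,-77],[0,0,0],40]]'
```

```text
time: 24.25
tcp_pos: [0.4686, 0.2771, 0.0591]
tcp_rot: [0.703, 0.711, 0.0, 0.0]
contact_force: [-0.0, -0.2, -2.7]
grip_width: 0.0519
grasp_force: 53.6
```

```bash

python3 -m jog '[[[0,0,-2],[0,0,0],40],[[0,0,-3],[0,0,0],40],[[0,0,-4],[0,0,0],40],[[0,0,-4],[0,0,0],40]]'
```

```text
time: 24.65
tcp_pos: [0.4708, 0.2773, 0.0585]
tcp_rot: [0.703, 0.711, 0.002, 0.001]
contact_force: [-1.4, -3.7, 9.8]
grip_width: 0.0519
grasp_force: 54.9
```

```bash

python3 -m jog '[[[0,0,0],[0,0,0],70],[[0,0,0],[0,0,0],70],[[0,0,0],[0,0,0],70],[[0,0,20],[0,0,0],70],[[0,0,60],[0,0,0],72],[[0,0,110],[0,0,0],80],[[0,0,160],[0,0,0],85],[[0,0,210],[0,0,0],85],[[0,0,227],[0,0,0],85],[[0,0,227],[0,0,0],85]]'
python3 chk.py h1.png
```

```text
time: 25.65
tcp_pos: [0.47, 0.2778, 0.2863]
tcp_rot: [0.703, 0.711, 0.004, 0.001]
contact_force: [-0.6, 1.2, -0.3]
grip_width: 0.085
grasp_force: 0.0
[0.469 0.277 0.283]
jar_in0 0.56 [247.  66.] [0.469 0.408]
spare0 0.86 [248. 121.] [0.47 0.34]
spare0 0.86 [323. 336.] [ 0.599 -0.003]
spare0 0.84 [247. 171.] [0.471 0.273]
spare0 0.69 [436. 377.] [ 0.822 -0.105]
cell0 0.82 [246. 218.] [0.469 0.204]
jar p 0.82 top 0.07 lid mid [0.4696 0.4066 0.0687]
```

View pics/h1.png

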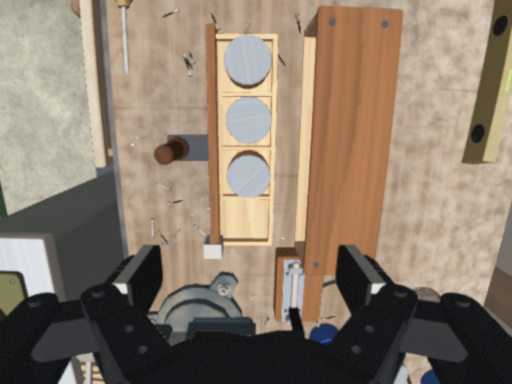

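Three jars are in (248,60; 248,120; 248,175), with cell 3 empty at (246,218). Now spare D.

```bash

python3 -m jog '[[[0,-48,0],[0,0,0],85],[[0,-96,0],[0,0,0],85],[[5,-144,0],[0,0,0],85],[[20,-190,0],[0,0,0],85],[[35,-236,0],[0,0,0],85],[[60,-278,0],[0,0,0],85],[[90,-315,0],[0,0,0],85],[[135,-327,0],[0,0,0],85],[[180,-327,0],[0,0,0],85],[[225,-327,-10],[0,0,0],85]]'
python3 -m jog '[[[10,0,-30],[0,0,0],85],[[10,0,-30],[0,0,0],85],[[10,0,-30],[0,0,0],85]]'
python3 look.py
```

```text
time: 26.9
tcp_pos: [0.6952, -0.0511, 0.2711]
tcp_rot: [0.704, 0.71, -0.0, -0.0]
contact_force: [-0.8, -0.2, 1.7]
grip_width: 0.0853
grasp_force: 0.0
time: 27.2
tcp_pos: [0.7022, -0.0498, 0.2389]
tcp_rot: [0.703, 0.711, -0.002, -0.002]
contact_force: [-0.4, -0.6, 0.3]
grip_width: 0.0848
grasp_force: 0.0
0.82 [160. 141.] lid [ 0.6051 -0.0093] top 0.058 sat 181.0 n 1923 rad_px 25.5
0.7 [350. 230.] lid [ 0.8243 -0.1169] top 0.058 sat 189.0 n 1106 rad_px 22.6
0.57 [331. 297.] lid [ 0.8119 -0.2035] top 0.058 sat 152.0 n 823 rad_px 18.7
0.56 [254. 179.] lid [ 0.7061 -0.0481] top 0.058 sat 17.0 n 1827 rad_px 24.4
0.55 [123. 219.] lid [ 0.5488 -0.1031] top 0.058 sat 17.0 n 1518 rad_px 23.3
0.52 [  0. 241.] lid [ 0.3995 -0.1301] top 0.021 sat 161.0 n 63 rad_px 9.5
[ 0.70311563 -0.04991548  0.24290559]
```

```bash

python3 -m jog '[[[3,2,-45],[0,0,0],85],[[3,2,-90],[0,0,0],85],[[3,2,-130],[0,0,0],85],[[3,2,-165],[0,0,0],85],[[3,2,-190],[0,0,0],85],[[3,2,-200],[0,0,0],85],[[3,2,-200],[0,0,0],85]]'
python3 -m jog '[[[0,0,0],[0,0,0],40],[[0,0,0],[0,0,0],40],[[0,0,0],[0,0,0],40],[[0,0,0],[0,0,0],40],[[0,0,0],[0,0,0],40],[[0,0,30],[0,0,0],40],[[0,0,70],[0,0,0],40],[[0,0,115],[0,0,0],40],[[0,0,160],[0,0,0],40],[[-20,0,200],[0,0,0],40]]' 50
python3 -m jog '[[[-45,0,15],[0,0,0],40],[[-90,10,30],[0,0,0],40],[[-132,30,40],[0,0,0],40],[[-165,65,40],[0,0,0],40],[[-195,102,40],[0,0,0],40],[[-214,146,40],[0,0,0],40],[[-218,194,40],[0,0,0],40],[[-218,240,40],[0,0,0],40],[[-218,257,10],[0,0,0],40],[[-218,257,-35],[0,0,0],40]]'
python3 -m jog '[[[0,0,-40],[0,0,0],40],[[0,0,-68],[0,0,0],40],[[0,0,-68],[0,0,0],40],[[0,0,-68],[0,0,0],40]]'
python3 held.py
```

```text
time: 28.0
tcp_pos: [0.7059, -0.0479, 0.042]
tcp_rot: [0.703, 0.711, -0.0, -0.0]
contact_force: [-0.2, -0.5, -0.1]
grip_width: 0.0853
grasp_force: 0.0
time: 29.0
tcp_pos: [0.6877, -0.048, 0.245]
tcp_rot: [0.703, 0.711, 0.001, 0.001]
contact_force: [0.9, 0.8, -3.1]
grip_width: 0.0518
grasp_force: 53.6
time: 30.0
tcp_pos: [0.4703, 0.2124, 0.2105]
tcp_rot: [0.702, 0.712, 0.004, 0.002]
contact_force: [1.4, -0.7, -3.8]
grip_width: 0.0517
grasp_force: 53.9
time: 30.4
tcp_pos: [0.4686, 0.2091, 0.1396]
tcp_rot: [0.703, 0.711, 0.0, 0.0]
contact_force: [0.6, -0.5, -3.2]
grip_width: 0.0516
grasp_force: 53.6
[0.4697 0.2094 0.1412]
comp [ 192  224  114  101 9318] [248.23277527 274.36542176]
z 0.1511 y 0.234 0.1825 ctr [0.4694 0.2082 0.1511] diam 0.0515
0.96 [0.47   0.2046]
```

```bash

python3 -m jog '[[[-1,-2,-20],[0,0,0],40],[[-1,-2,-45],[0,0,0],40],[[-1,-2,-58],[0,0,0],40],[[-1,-2,-66],[0,0,0],40],[[-1,-2,-72],[0,0,0],40],[[-1,-2,-77],[0,0,0],40],[[-1,-2,-81],[0,0,0],40],[[-1,-2,-83],[0,0,0],40],[[-1,-2,-83],[0,0,0],40]]'
python3 -m jog '[[[0,0,-2],[0,0,0],40],[[0,0,-3],[0,0,0],40],[[0,0,-3],[0,0,0],40]]'
```

```text
time: 31.4
tcp_pos: [0.4687, 0.2073, 0.0574]
tcp_rot: [0.703, 0.711, 0.001, 0.001]
contact_force: [-1.0, -0.8, 3.2]
grip_width: 0.0519
grasp_force: 54.1
time: 31.7
tcp_pos: [0.4708, 0.2073, 0.0573]
tcp_rot: [0.703, 0.711, 0.002, 0.002]
contact_force: [-2.3, -4.6, 15.4]
grip_width: 0.0516
grasp_force: 55.6
```

```bash

python3 -m jog '[[[0,0,0],[0,0,0],70],[[0,0,0],[0,0,0],70],[[0,0,0],[0,0,0],70],[[0,0,20],[0,0,0],70],[[0,0,60],[0,0,0],72],[[0,0,110],[0,0,0],80],[[0,20,155],[0,0,8],85],[[0,50,190],[0,0,16],85],[[0,80,220],[0,0,24],85],[[0,95,230],[0,0,32],85]]'
python3 -m jog '[[[0,0,0],[0,0,8],85],[[0,0,0],[0,0,16],85],[[0,0,0],[0,0,24],85],[[0,0,0],[0,0,32],85],[[0,0,0],[0,0,40],85],[[0,0,0],[0,0,48],85],[[0,0,0],[0,0,56],85],[[0,0,0],[0,0,58],85],[[0,0,0],[0,0,58],85]]'
python3 chk.py j0.png
python3 - <<'E'
from h import *
im,d,C=snap("wrist")
for r in bot.place_of("wrist","pull_peg")[:2]: print("peg",r["p"],atz(C,r["position"],.082).round(4))
for r in bot.regions_of("wrist","spare0")[:6]:
    m=r["region"]&(d>0); v,u=np.nonzero(m); P=np.array([atdepth(C,(a,b),d[b,a]) for a,b in zip(u,v)]); zt=np.percentile(P[:,2],90); k=np.abs(P[:,2]-zt)<.005; print("sp",round(r["p"],2),"top",zt.round(4),"mid",((P[k].min(0)+P[k].max(0))/2).round(4))
E
```

```text
time: 32.7
tcp_pos: [0.4686, 0.3046, 0.2876]
tcp_rot: [0.477, 0.879, 0.003, 0.002]
contact_force: [0.8, -1.1, 0.2]
grip_width: 0.0847
grasp_force: 0.0
time: 33.6
tcp_pos: [0.4673, 0.3021, 0.2825]
tcp_rot: [-0.005, 1.0, -0.0, -0.0]
contact_force: [-0.3, -0.8, 0.3]
grip_width: 0.0848
grasp_force: 0.0
[0.467 0.302 0.283]
jar_in0 0.66 [327. 169.] [0.471 0.41 ]
spare0 0.87 [176. 171.] [0.475 0.204]
spare0 0.8 [275. 170.] [0.473 0.34 ]
spare0 0.73 [229. 172.] [0.476 0.277]
spare0 0.6 [ 47. 254.] [ 0.606 -0.006]
jar p 0.7 top 0.0699 lid mid [0.472  0.4062 0.0682]
peg 0.74 [0.3805 0.3078 0.082 ]
sp 0.78 top 0.0699 mid [0.4735 0.3422 0.0681]
sp 0.76 top 0.0575 mid [ 0.6031 -0.0089  0.0561]
sp 0.57 top 0.0698 mid [0.474  0.2757 0.0681]
sp 0.46 top 0.0698 mid [0.4714 0.4068 0.068 ]
```

View pics/j0.png

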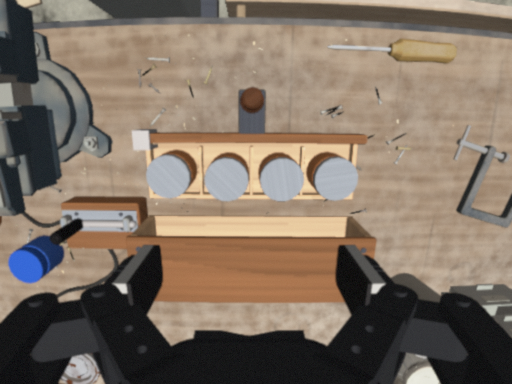

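All four cells hold upright jars (lids at z≈0.068). Gripping the peg and pushing the drawer home.

```bash

python3 -m jog '[[[-45,2,0],[0,0,0],60],[[-90,4,-10],[0,0,0],60],[[-90,4,-55],[0,0,0],60],[[-90,4,-100],[0,0,0],60],[[-90,4,-145],[0,0,0],60],[[-90,4,-180],[0,0,0],60],[[-90,4,-203],[0,0,0],60],[[-90,4,-203],[0,0,0],60]]'
python3 -m jog '[[[0,0,0],[0,0,0],10],[[0,0,0],[0,0,0],10],[[0,0,0],[0,0,0],10],[[0,0,0],[0,0,0],10],[[0,0,0],[0,0,0],10]]' 60
python3 -m jog '[[[3,0,0],[0,0,0],10],[[10,0,0],[0,0,0],10],[[20,0,0],[0,0,0],10],[[30,0,0],[0,0,0],10],[[40,0,0],[0,0,0],10],[[50,0,0],[0,0,0],10],[[60,0,0],[0,0,0],10],[[70,0,0],[0,0,0],10],[[80,0,0],[0,0,0],10],[[90,0,0],[0,0,0],10]]'
python3 -m jog '[[[8,0,0],[0,0,0],10],[[14,0,0],[0,0,0],10],[[20,0,0],[0,0,0],10],[[24,0,0],[0,0,0],10],[[26,0,0],[0,0,0],10],[[27,0,0],[0,0,0],10],[[27,0,0],[0,0,0],10]]'
```

```text
time: 34.8
tcp_pos: [0.3749, 0.3043, 0.0762]
tcp_rot: [-0.005, 1.0, -0.002, -0.003]
contact_force: [0.0, 0.3, -0.1]
grip_width: 0.0595
grasp_force: 0.0
time: 35.3
tcp_pos: [0.379, 0.3046, 0.0827]
tcp_rot: [-0.006, 1.0, -0.002, 0.001]
contact_force: [-0.4, -12.1, 7.6]
grip_width: 0.02
grasp_force: 58.5
time: 36.3
tcp_pos: [0.4687, 0.305, 0.0827]
tcp_rot: [-0.006, 1.0, -0.001, 0.001]
contact_force: [-4.2, -7.8, 7.3]
grip_width: 0.02
grasp_force: 58.5
time: 37.0
tcp_pos: [0.4883, 0.3051, 0.0827]
tcp_rot: [-0.006, 1.0, -0.003, -0.009]
contact_force: [-31.2, -9.3, 25.5]
grip_width: 0.02
grasp_force: 60.9
```

```bash

python3 -m jog '[[[-6,0,0],[0,0,0],60],[[-6,0,0],[0,0,0],60],[[-6,0,0],[0,0,0],60],[[-6,0,45],[0,0,0],60],[[-6,0,90],[0,0,0],60],[[0,-20,130],[0,0,0],60],[[10,-60,150],[0,0,0],60],[[20,-105,160],[0,0,0],60],[[30,-150,160],[0,0,0],60],[[30,-160,160],[0,0,0],60]]'
python3 - <<'E'
from h import *
im,d,C=snap("wrist","k0.png"); print(bot.observe()["tcp_pos"])
for n,z in {"pull_peg":.082,"bolt_knob":.088}.items():
    for r in bot.place_of("wrist",n)[:1]: print(n,round(r["p"],2),np.round(r["position"]),np.round(atz(C,r["position"],z),3)[:2])
E
```

```text
time: 38.0
tcp_pos: [0.5262, 0.1425, 0.2415]
tcp_rot: [-0.003, 1.0, -0.0, 0.001]
contact_force: [0.2, 0.9, 0.6]
grip_width: 0.0598
grasp_force: 0.0
[0.52561576 0.14287636 0.24081161]
pull_peg 0.81 [417. 151.] [0.491 0.311]
bolt_knob 0.83 [181. 197.] [0.538 0.076]
```

View pics/k0.png

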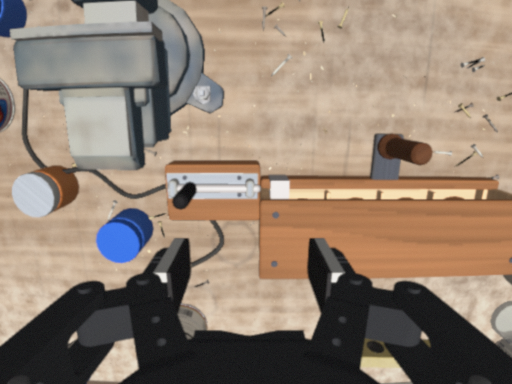

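Drawer shut, knob at (183,195). Now shooting the bolt.

```bash

python3 -m jog '[[[6,-35,0],[0,0,0],40],[[13,-66,-20],[0,0,0],40],[[13,-66,-60],[0,0,0],40],[[13,-66,-100],[0,0,0],40],[[13,-66,-130],[0,0,0],40],[[13,-66,-147],[0,0,0],40],[[13,-66,-147],[0,0,0],40]]'
python3 -m jog '[[[0,0,0],[0,0,0],5],[[0,0,0],[0,0,0],5],[[0,0,0],[0,0,0],5],[[0,0,0],[0,0,0],5],[[0,0,0],[0,0,0],5]]' 40
python3 -m jog '[[[0,4,0],[0,0,0],5],[[0,8,0],[0,0,0],5],[[0,12,0],[0,0,0],5],[[0,16,0],[0,0,0],5],[[0,20,0],[0,0,0],5],[[0,24,0],[0,0,0],5],[[0,28,0],[0,0,0],5],[[0,31,0],[0,0,0],5],[[0,34,0],[0,0,0],5],[[0,34,0],[0,0,0],5]]'
```

```text
time: 38.85
tcp_pos: [0.5349, 0.0815, 0.0893]
tcp_rot: [-0.006, 1.0, 0.0, -0.004]
contact_force: [-1.0, -0.4, -0.2]
grip_width: 0.0402
grasp_force: 0.0
time: 39.35
tcp_pos: [0.5384, 0.0805, 0.0944]
tcp_rot: [-0.005, 1.0, 0.0, 0.001]
contact_force: [-0.8, 2.4, 3.2]
grip_width: 0.0142
grasp_force: 39.5
time: 40.35
tcp_pos: [0.5382, 0.1096, 0.0944]
tcp_rot: [-0.006, 1.0, -0.005, 0.0]
contact_force: [-3.1, -19.3, 8.2]
grip_width: 0.0147
grasp_force: 40.9
```

```bash

python3 -m jog '[[[0,-2,0],[0,0,0],40],[[0,-2,0],[0,0,0],40],[[0,-2,0],[0,0,0],40],[[0,-2,40],[0,0,0],40],[[-5,0,85],[0,0,0],60],[[-10,30,120],[0,0,0],60],[[-12,35,148],[0,0,0],60],[[-12,35,148],[0,0,0],60],[[-12,35,148],[0,0,0],60]]'
python3 - <<'E'
from h import *
im,d,C=snap("wrist","l0.png"); print(bot.observe()["tcp_pos"])
for n,z in {"pull_peg":.082,"bolt_knob":.088}.items():
    for r in bot.place_of("wrist",n)[:1]: print(n,round(r["p"],2),np.round(r["position"]),np.round(atz(C,r["position"],z),3)[:2])
E
```

```text
time: 41.25
tcp_pos: [0.5256, 0.1495, 0.2412]
tcp_rot: [-0.006, 1.0, 0.0, 0.0]
contact_force: [0.5, 0.5, -0.2]
grip_width: 0.0603
grasp_force: 0.0
[0.52492834 0.14912006 0.23968558]
pull_peg 0.95 [410. 152.] [0.491 0.31 ]
bolt_knob 0.86 [208. 200.] [0.54 0.11]
```

View pics/l0.png

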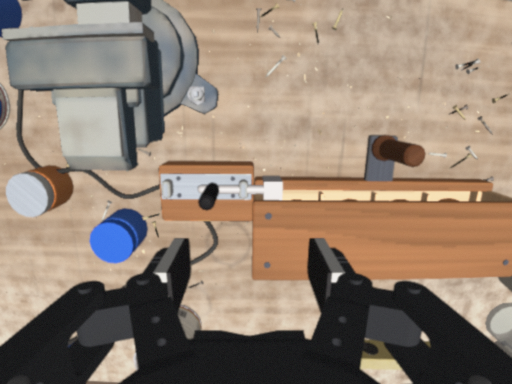

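The bolt is shot (knob at 208,197, y back to 0.110 from 0.076), the drawer is home, and the arm is clear of everything.

```bash
python3 -c "
from plant import bot
print(bot.finish_job())"
```

```text
the job is handed in; nothing more can be done
None
```

I've handed the job in: spares fill the three empty cells beside the jar already there, the drawer is home, the bolt is shot, and one spare is left on the bench; `finish_job()` returned no verdict.

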